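# Stand the fallen brush pot back in its lane

### The job

One of the ceramic brush pots in the display has fallen over in its lane. Stand it upright again without letting it drop onto its base, and slide it along its lane until it is closed up against the pot full of brushes that stands at the rail; leave the other pots and the things on the counter where they are.

Things in the scene. Friction and masses are not known exactly. Their poses are not given: they have to be found in the camera images.
- pot: the fallen brush pot: white and blue ceramic, straight round, 87 mm across (too wide to grip across), 110 mm tall, wall 6 mm, bottom 8 mm, 0.33 to 0.55 kg; on the edge of its foot it balances when leaning about 45 degrees. Origin: centre of its underside; its z axis runs from the bottom to the open mouth. It starts lying along its lane with the mouth towards the lane's open end
- pot_rim (a point): centre of the pot's open mouth, in the plane of the rim, 110 mm along the pot's z axis from the centre of its underside; the mouth is 75 mm wide inside
- lane_a: the fallen pot's own lane: a fixed wooden channel 385 mm long (x) and 118 mm wide (y). Origin: centre of its underside; x points along the lane to the rail at its end (roughly the robot's left), z up; the floor is 6 mm above the origin. Clear acrylic sides stand 45 mm above the floor, 110 mm apart inside. The other end is open
- rail (a point): point on the floor of that lane, on its centre line, 182.5 mm along x from the lane's origin, under the inner face of the fixed brass rail (two wires 30 and 78 mm above the floor) that closes the lane
- back_a: a like pot (87 mm across, 110 mm tall) packed with brushes that rise to about 225 mm, standing at the rail of the fallen pot's lane, not more than 6 mm off the rail, 0.5 kg, loose. Origin at the centre of its underside, z up. The fallen pot belongs directly against it: their middles are then 87 mm apart
- back_b: a like pot packed with brushes, about 225 mm tall in all, at the rail of another lane, standing on the lane floor; must not be disturbed. Origin at the centre of its underside, z up
- back_c: a like pot packed with brushes, about 225 mm tall in all, at the rail of the third lane, standing on the lane floor; must not be disturbed. Origin at the centre of its underside, z up
- front_b: an empty pot of the same kind and size, in front of back_b in the same lane, standing on the lane floor; must not be disturbed. Origin at the centre of its underside, z up
- front_c: an empty pot of the same kind and size, in front of back_c in the same lane, standing on the lane floor; must not be disturbed. Origin at the centre of its underside, z up
- mannequin: wooden artist's figure, about 320 mm tall, on a 90 mm round foot, beside the display; origin at the centre of its underside; leave alone
- inkstone: black stone slab 150 x 100 x 22 mm lying beside the display; origin at the centre of its underside; leave alone
- ink_bottle: black bottle 60 mm across, 135 mm tall, standing beside the display; origin at the centre of its underside; leave alone
- paperweight: dark wooden bar 190 x 34 x 20 mm lying beside the display; origin at the centre of its underside; leave alone

How it is judged:
By the outcome, as a careful person would: the job done as asked, in the order asked, and still so for the second after the job is handed in, with the robot touching nothing.
It also fails if it takes over 51 s, if anything falls off the work surface, if the arm or the gripper's body presses on something with over 40 N, if the wrist force passes 120 N, or if a joint passes its speed limit or range.

### The arm

A 7-joint arm with a two-finger parallel gripper is mounted at the origin on the work surface. World frame = base frame: x ahead of the robot, y to its left, z up, the work surface at z = 0. Lengths are in m, angles in degrees, forces in N, time in s.
With the tool pointing down it reaches from about 0.4 to 0.875 m from the base axis. Payload 4.4 kg.
Tool frame: the origin (TCP) lies at the very end of the fingers, on their centre line; the grasp point (between the pads) lies 19 mm behind it; z points along the fingers, y is the line along which they close (so a half turn about z gives the same grasp; the last joint's range is limited). The gripper opens to 85 mm and grips with 20 to 120 N. Pads are 22 mm wide; open, the fingers measure 114 mm over their backs; the gripper's body (76 mm by 85 mm) begins 54 mm behind the grasp point. The pads swing forward as they close: fully open they stand 13 mm farther back than shut.
Start: joints at [60.974, 36.005, 2.206, 86.941, -1.547, 57.084, -1.146], TCP at [0.277, -0.588, 0.197] pointing down, gripper open.
Joint ranges: [-175.42, 175.42], [-21.48, 121.26], [-71.46, 75.88], [10.55, 141.38], [-63.04, 243.04], [13.31, 113.54], [-168.57, 168.57]. Speed limits (degrees/s): [147.25, 147.25, 180, 180, 180, 180, 180].

### API

Orientations are given as a 3x3 rotation matrix whose columns are the frame's x, y, z axes.
In Python, from station import r, cams gives the robot as it stands.
- The arm moves only by the shell command python3 -m creep 'ROWS'. ROWS is text: rows parted by semicolons, each of 7 numbers parted by spaces: the turn, a rotation vector about the tool's x, y, z in units of 60 degrees (1.0 is 60 degrees), then the shift along the tool's x, y, z in units of 150 mm (1.0 is 150 mm), then the opening, from -1 (shut) to 1 (fully open). In form: rx ry rz x y z gripper; .... A call has 1 to 8 rows; each row is the pose to reach, as a shift and turn from the pose commanded when the call began, along the tool's axes at that moment; what a row does not reach only later rows make up. A row lasts 1/8 s, in which the tool goes at most 62.5 mm and 10.7 degrees, less where a joint would pass 70% of its speed; a pose out of reach is approached as far as the arm can. A call with a number of a shift or a turn outside -1 to 1 is refused whole. A call with a gripper value outside its range is refused whole. The fingers move at their own pace and stop on an object; the grip force is fixed at half the most. Time passes only in rows, so rows that repeat a pose let the fingers close. It gives the time, the measured TCP pose, the force, the opening and the grip force at its end, in the units of the state.
- r.observe(): the state, without advancing time (a new reading comes with each control period).
- cams.capture(name): name is "scene" or "top" or "wrist"; returns a dict with "image" (420x560x3 uint8, red, green, blue), "depth" (420x560 float32, m along the optical axis (not along the pixel's ray), 0 where there is no reading), "camera_matrix" (3x3 intrinsics, pixels), "k1" (the pictures are not rectified: a ray, as slopes to the right and down, at radius r is drawn at 1 + k1 r^2 times it, then the intrinsics apply), "T" (4x4, takes a point from camera to world coordinates). Camera axes: x right, y down, z forward; pixel columns grow to the right and rows downward; lengths in m; the calibration is good to about 2 mm. A picture is of the moment at which its call begins.
- r.hand_in(): hands the job in; it is judged then, once.
The state is a dict: "time_s": time; "joint_pos": joint angles; "qvel": joint speeds; "joint_torque": joint torques, N m; "ee_pos": TCP position; "eef_rot": TCP orientation; "wrist_force": force on the tool from outside, world axes, zero at the start; "wrist_torque": the same for the moment, N m; "gripper_width": finger opening in m; "grasp_force": force on a finger pad.
Only numpy, scipy, OpenCV 4.12 (cv2) and the standard library are available. Lean on these libraries where they do the work, as an engineer would, in place of code of your own. Each camera call takes 0.05 s, during which the arm holds its last target. There are 200 camera calls.

## Working session

There is one attempt and no reset: what is moved stays moved. The work goes in short steps, Python scripts to look and compute and a shell command to move; the robot and the scene stay as the last step left them, time stands still between calls to the robot, and variables do not carry over. Pictures are saved under pics/ and viewed, at most 10 in all, crops included, and the job is handed in when it is done.

```bash
ls; mkdir -p pics
python3 - <<'E'
from station import r,cams
import cv2,numpy as np
s=r.observe(); print({k:np.round(v,3).tolist() for k,v in s.items()})
for n in("scene","top"):
    c=cams.capture(n); cv2.imwrite(f"pics/{n}0.png",c["image"][:,:,::-1]); np.savez(f"{n}0.npz",**c)
    print(n,c["camera_matrix"].tolist(),c["k1"],np.round(c["T"],3).tolist())
E
```

```text
pics
{'time_s': 0.0, 'joint_pos': [60.973, 36.06, 2.204, 86.996, -1.548, 57.084, -1.146], 'qvel': [0.055, 0.077, 0.008, -0.095, 0.018, -0.012, -0.003], 'joint_torque': [-0.0, -56.341, 1.226, -19.345, 0.011, 0.011, -0.0], 'ee_pos': [0.277, -0.587, 0.196], 'eef_rot': [[0.904, 0.427, -0.001], [0.427, -0.904, 0.002], [-0.0, -0.002, -1.0]], 'wrist_force': [0.112, -0.208, 0.103], 'wrist_torque': [0.012, -0.031, -0.04], 'grasp_force': 0.0, 'gripper_width': 0.085}
scene [[416.20313693878944, 0.0, 283.26337433608603], [0.0, 416.20313693878944, 216.972831557991], [0.0, 0.0, 1.0]] -0.03441348057427334 [[-0.853, -0.376, 0.361, 0.119], [-0.521, 0.605, -0.602, 0.659], [0.008, -0.702, -0.712, 0.877], [0.0, 0.0, 0.0, 1.0]]
top [[502.32338400926363, 0.0, 275.8454665309827], [0.0, 502.32338400926363, 206.79622143415594], [0.0, 0.0, 1.0]] -0.13769452121659326 [[-0.02, -0.994, 0.104, 0.388], [-1.0, 0.018, -0.022, 0.009], [0.02, -0.105, -0.994, 1.458], [0.0, 0.0, 0.0, 1.0]]
```

View pics/scene0.png

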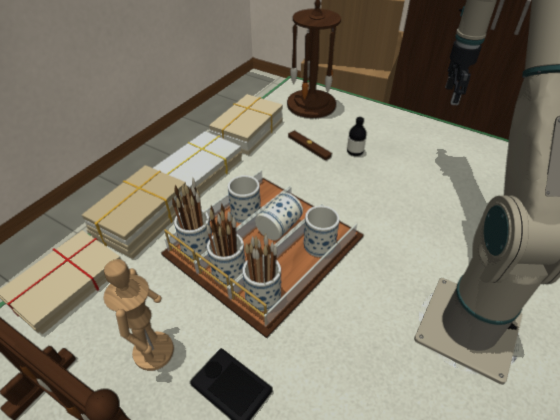

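View pics/top0.png

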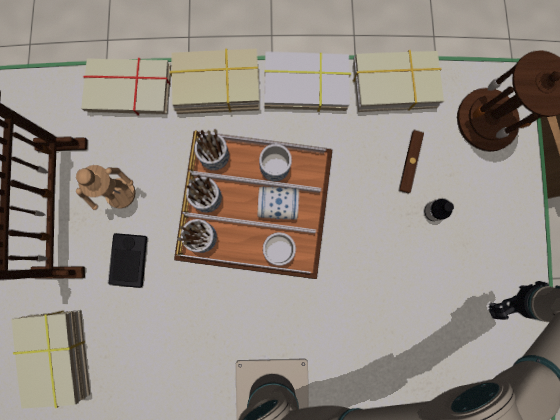

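The top view shows the tray with corners near (197,132), (331,150), (317,276) and (176,262), and the rail on the left side. The fallen pot lies in the middle lane at about (278,203), mouth to the right, with back_a at (203,193). The front pots stand at (275,162) and (279,249). Next I'll measure these.

```bash
cat > h.py <<'E'
import numpy as np,cv2
def cloud(c):
    K=c["camera_matrix"];h,w=c["depth"].shape
    u,v=np.meshgrid(np.arange(w),np.arange(h))
    p=cv2.undistortPoints(np.stack([u,v],-1).reshape(-1,1,2).astype(float),K,np.array([float(c["k1"]),0,0,0]))
    d=c["depth"]; q=np.concatenate([p.reshape(h,w,2)*d[...,None],d[...,None]],-1)
    T=c["T"]; P=q@T[:3,:3].T+T[:3,3]; P[d==0]=np.nan
    return P
def at(c,u,v,z):
    p=cv2.undistortPoints(np.array([[[u,v]]],float),c["camera_matrix"],np.array([float(c["k1"]),0,0,0]))[0,0]
    T=c["T"];d=T[:3,:3]@[p[0],p[1],1]; return T[:3,3]+d*(z-T[2,3])/d[2]
E
python3 - <<'E'
from h import *
c=np.load("top0.npz");P=cloud(c);im=c["image"].astype(int)
hsv=cv2.cvtColor(c["image"],cv2.COLOR_RGB2HSV)
brown=((hsv[...,0]<16)&(hsv[...,1]>110)&(hsv[...,2]>40)).astype(np.uint8)
brown[:, :165]=0;brown[:,340:]=0;brown[:125]=0;brown[280:]=0
pts=cv2.findNonZero(cv2.morphologyEx(brown,cv2.MORPH_OPEN,np.ones((3,3))))
X=np.array([at(c,*p[0],0.006)[:2] for p in pts],np.float32)
rect=cv2.minAreaRect(X);print("tray",rect,cv2.boxPoints(rect).tolist())
for name,(a,b,e,f) in dict(fallen=(250,305,180,228),fb=(255,295,140,185),fc=(258,300,228,268)).items():
    Q=P[e:f,a:b].reshape(-1,3);Q=Q[~np.isnan(Q[:,0])]
    t=Q[Q[:,2]>(0.08 if name=="fallen" else .105)]
    print(name,len(t),np.nanmax(Q[:,2]),t[:,:2].mean(0),t[:,:2].min(0),t[:,:2].max(0), cv2.minAreaRect(t[:,:2].astype(np.float32)))
    if name=="fallen":
        q=Q[Q[:,2]>0.05]; print("all>0.05",cv2.minAreaRect(q[:,:2].astype(np.float32)),q[:,:2].min(0),q[:,:2].max(0))
print("floor z",[P[v,u].round(3).tolist() for u,v in((240,200),(240,160),(235,250),(315,210))])
s=np.load("scene0.npz");S=cloud(s).reshape(-1,3);col=s["image"].reshape(-1,3)
S=S[~np.isnan(S[:,0])]
m=(S[:,2]>0.06)&(S[:,2]<.3)&(S[:,0]>.3)&(S[:,0]<.75)&(S[:,1]>-.2)&(S[:,1]<.3)
q=S[m]
f=q[(q[:,1]<0.1)&(q[:,0]>.48)&(q[:,0]<.6)]
print("scene fallen",f.min(0),f.max(0),len(f))
# brush extents from clouds, above .12
A=np.concatenate([q,P[120:280,165:340].reshape(-1,3)]);A=A[A[:,2]>.12]
for lo,hi in((.38,.47),(.47,.57),(.57,.68)):
    b=A[(A[:,0]>lo)&(A[:,0]<hi)];print("brush",b.min(0),b.max(0))
E
```

```text
tray ((0.5503602027893066, 0.039802297949790955), (0.4117337465286255, 0.3813898265361786), 81.39252471923828) [[0.33100220561027527, -0.13520562648773193], [0.7080963253974915, -0.19228608906269073], [0.7697181701660156, 0.21481022238731384], [0.3926240801811218, 0.27189069986343384]]
fallen 1114 0.11261939729760084 [ 0.54467573 -0.02678462] [ 0.50325562 -0.08387334] [0.58796843 0.03029961] ((0.5458997488021851, -0.02658086270093918), (0.11050007492303848, 0.0807700976729393), 86.47248077392578)
all>0.05 ((0.5424951314926147, -0.019730404019355774), (0.15318423509597778, 0.12725739181041718), 82.84063720703125) [ 0.47625189 -0.10275508] [0.61218443 0.05054316]
fb 289 0.13848475124281 [ 0.65742498 -0.02080972] [ 0.61401046 -0.06183146] [0.6990547  0.02218591] ((0.6565670371055603, -0.01980210468173027), (0.08368081599473953, 0.0850590318441391), 88.5814208984375)
fc 239 0.13346957315649033 [ 0.41872949 -0.02604515] [ 0.37531823 -0.0670899 ] [0.46051622 0.01801606] ((0.4179852306842804, -0.024488385766744614), (0.08502541482448578, 0.08485060930252075), 88.76810455322266)
floor z [[0.56, 0.08, 0.018], [0.678, 0.079, 0.016], [0.417, 0.096, 0.017], [0.527, -0.136, 0.02]]
scene fallen [ 0.48031345 -0.15094692  0.06005447] [0.59993159 0.07227032 0.108615  ] 1385
brush [ 0.38010594 -0.07168115  0.12001589] [0.46999388 0.2353848  0.2430771 ]
brush [0.47002226 0.13354538 0.12001508] [0.56999814 0.23080271 0.23857856]
brush [ 0.57002153 -0.06553128  0.12009149] [0.67997734 0.21898113 0.24152237]
```

Run:
```python
import cv2
a=cv2.imread("pics/top0.png")[120:285,165:345];cv2.imwrite("pics/topc.png",cv2.resize(a,None,fx=4,fy=3.6,interpolation=cv2.INTER_CUBIC)[:600,:])
```

```text
(no output)
```

View pics/topc.png

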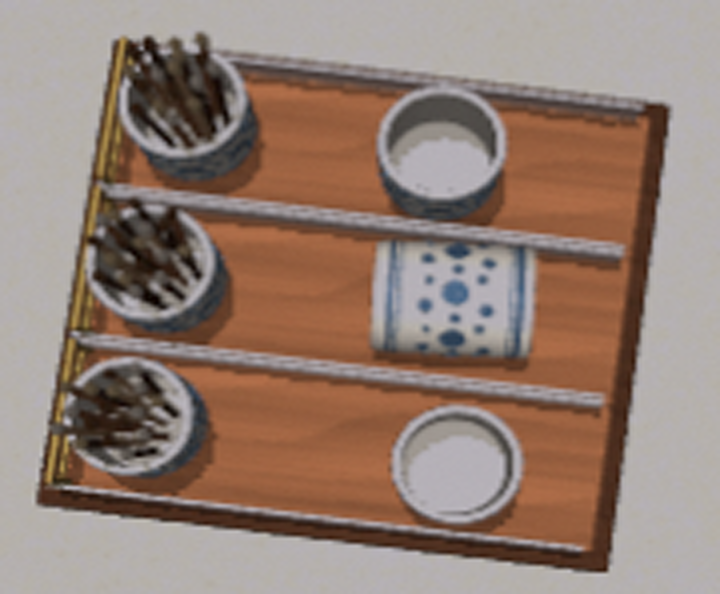

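The crop shows the fallen pot lying roughly along the middle lane with its bottom near crop x≈375 and its mouth near x≈533. back_a's rim is centred near crop (152,258). Next I'll fit the poses.

Run:
```python
from h import *
from scipy.optimize import least_squares
c=np.load("top0.npz");P=cloud(c);s=np.load("scene0.npz");S=cloud(s)
print("bottle top",at(c,440,208,.135),"base region",np.nanmax(P[195:222,424:455].reshape(-1,3)[:,2]))
Q=S.reshape(-1,3);Q=Q[~np.isnan(Q[:,0])]
b=Q[(Q[:,2]>.03)&(Q[:,2]<.16)&(Q[:,1]<-.2)&(Q[:,1]>-.5)&(Q[:,0]>.4)&(Q[:,0]<.75)];print("bottle",b.min(0),b.max(0))
for nm,W in(("top",P),("scene",S)):
    q=W.reshape(-1,3);q=q[~np.isnan(q[:,0])]
    q=q[(q[:,0]>.49)&(q[:,0]<.60)&(q[:,1]>-.08)&(q[:,1]<.025)&(q[:,2]>.072)&(q[:,2]<.115)]
    f=lambda p:np.hypot((q[:,0]-p[0])*np.cos(p[1])-(q[:,1]+.027)*np.sin(p[1]),q[:,2]-p[2])-.0435
    r=least_squares(f,[.545,.1,.061],loss="soft_l1",f_scale=.003)
    print(nm,len(q),"x at y=-.027",r.x[0],"yaw",np.degrees(r.x[1]),"z",r.x[2])
    q=W.reshape(-1,3);q=q[~np.isnan(q[:,0])];a=np.array([np.sin(r.x[1]),np.cos(r.x[1])])
    d=q[:,:2]-[r.x[0],-.027];t=d@a;l=d@[a[1],-a[0]]
    k=(abs(l)<.015)&(q[:,2]>.095)&(q[:,2]<.115)&(abs(t)<.09);print(" axial",np.percentile(t[k],[0,2,50,98,100]))
for u in(203,):print("back_a",at(c,202.8,191.2,.1275))
for W,n in((P,"t"),(S,"s")):
    q=W.reshape(-1,3);q=q[~np.isnan(q[:,0])]
    k=q[(q[:,0]>.5)&(q[:,0]<.63)&(q[:,1]>.1)&(q[:,1]<.24)&(q[:,2]>.121)&(q[:,2]<.133)];print(n,"rim band",k.min(0),k.max(0),len(k))
# dividers: bright pixels on top image
```

```text
bottle top [ 0.51543336 -0.4650834   0.135     ] base region 0.14194689188155785
bottle [ 0.48606125 -0.4999532   0.03056644] [ 0.5451323  -0.45610436  0.13796698]
top 1147 x at y=-.027 0.5463779231887487 yaw 4.308380367297574 z 0.06063892393489916
 axial [-0.05451977 -0.05219219  0.00132344  0.05327578  0.05456688]
scene 913 x at y=-.027 0.544965536993071 yaw 3.32236850444861 z 0.06123980233224166
 axial [-0.05775408 -0.05308151  0.00514623  0.05318405  0.05413201]
back_a [0.57277766 0.17362645 0.1275    ]
t rim band [0.52752868 0.13351862 0.12109377] [0.61450148 0.21671518 0.13255687] 198
s rim band [0.52554804 0.13449991 0.12101427] [0.61128617 0.21936663 0.13279953] 313
```

```bash
cat > g.py <<'E'
import sys,numpy as np
from scipy.spatial.transform import Rotation as R
from station import r
# goal: TCP xyz, lane yaw deg (z=l), pitch deg (0 horizontal, 90 down)
def go(p,yaw,pitch):
    s=r.observe();R0=np.array(s["eef_rot"]);y,a=np.radians([yaw,pitch])
    l=np.array([np.sin(y),np.cos(y),0]);Z=np.array([0,0,1.])
    z=np.cos(a)*l-np.sin(a)*Z; x=np.cross(l,Z); yy=np.cross(z,x)
    G=np.stack([x,yy,z],1)
    print("turn",(R.from_matrix(R0.T@G).as_rotvec()/np.radians(60)).round(3),"shift",(R0.T@(np.array(p)-s["ee_pos"])/.15).round(3),"t",s["time_s"],"q",np.round(s["joint_pos"],0),"w",round(s["gripper_width"],4),"g",s["grasp_force"],"F",np.round(s["wrist_force"],1))
if __name__=="__main__":
    v=list(map(float,sys.argv[1:]));go(v[:3],v[3],v[4])
E
python3 g.py .535 -.18 .25 4 0
```

```text
turn [1.463 0.382 0.382] shift [ 2.714 -1.723 -0.357] t 0.1 q [61. 36.  2. 87. -2. 57. -1.] w 0.0851 g 0.0 F [-0.3  0.6  0. ]
```

```bash
python3 -m creep '0.1 0.03 0.03 0.3 -0.2 -0.2 0.5;0.3 0.08 0.08 0.6 -0.4 -0.4 0.2;0.5 0.13 0.13 0.9 -0.6 -0.5 0.2;0.6 0.16 0.16 1 -0.65 -0.5 0.2;0.7 0.18 0.18 1 -0.65 -0.5 0.2'; python3 g.py .535 -.18 .25 4 0
```

```text
time_s: 0.72
ee_pos: [0.3722, -0.435, 0.2708]
eef_rot: [[0.974, 0.216, -0.063], [0.199, -0.699, 0.687], [0.104, -0.682, -0.724]]
wrist_force: [0.9, 0.8, -0.7]
gripper_width: 0.0514
grasp_force: 0.0
turn [0.76  0.204 0.199] shift [ 1.382 -0.859  1.2  ] t 0.725 q [ 59.  52.  -1.  57. -18. 110. -18.] w 0.0514 g 0.0 F [ 0.9  0.8 -0.7]
```

```bash
python3 -m creep '0 0 0 0.3 -0.2 0.2 0.2;0 0 0 0.6 -0.4 0.5 0.2;0.1 0.03 0.03 0.9 -0.6 0.7 0.2;0.3 0.08 0.08 1 -0.8 1 0.2;0.4 0.1 0.1 1 -0.85 1 0.2;0.6 0.15 0.15 1 -0.85 1 0.2'; python3 g.py .535 -.18 .25 4 0
```

```text
time_s: 1.48
ee_pos: [0.4815, -0.2129, 0.2659]
eef_rot: [[0.999, 0.049, 0.008], [0.002, -0.202, 0.979], [0.05, -0.978, -0.202]]
wrist_force: [-0.1, -1.0, -0.3]
gripper_width: 0.0514
grasp_force: 0.0
turn [0.193 0.063 0.054] shift [0.351 0.076 0.239] t 1.475 q [ 53.  61.  -9.  74. -41. 109. -32.] w 0.0514 g 0.0 F [-0.1 -1.  -0.3]
```

```bash
python3 -m creep '0.1 0.03 0.03 0.2 0 0 0.2;0.2 0.06 0.05 0.35 0.07 0.15 0.2;0.2 0.06 0.05 0.35 0.07 0.15 0.2'; python3 g.py .536 -.18 .1015 4 0
```

```text
time_s: 1.85
ee_pos: [0.5334, -0.1917, 0.2489]
eef_rot: [[0.998, -0.002, 0.064], [-0.064, 0.01, 0.998], [-0.003, -1.0, 0.01]]
wrist_force: [1.2, 0.1, -0.3]
gripper_width: 0.051
grasp_force: 0.0
turn [-0.009  0.005 -0.003] shift [0.015 0.983 0.069] t 1.85 q [ 52.  69. -12.  71. -49. 110. -38.] w 0.051 g 0.0 F [ 1.2  0.1 -0.3]
```

```bash
python3 -m creep '0 0 0 0 0 0.2 0.2;0 0 0 0.01 0.2 0.4 0.2;0 0 0 0.02 0.4 0.47 0.2;0 0 0 0.02 0.4 0.47 0.2'; python3 g.py .54 -.12 .1015 4 0
python3 - <<'E'
from station import cams
import cv2
c=cams.capture("scene");cv2.imwrite("pics/s1.png",c["image"][:,:,::-1])
E
```

```text
time_s: 2.35
ee_pos: [0.5414, -0.1235, 0.1925]
eef_rot: [[0.998, 0.002, 0.065], [-0.065, 0.003, 0.998], [0.002, -1.0, 0.003]]
wrist_force: [-0.4, -0.8, 1.4]
gripper_width: 0.0513
grasp_force: 0.0
turn [-0.003  0.004  0.002] shift [-0.012  0.607  0.021] t 2.35 q [ 49.  71. -13.  78. -49. 102. -31.] w 0.0513 g 0.0 F [-0.4 -0.8  1.4]
```

View pics/s1.png

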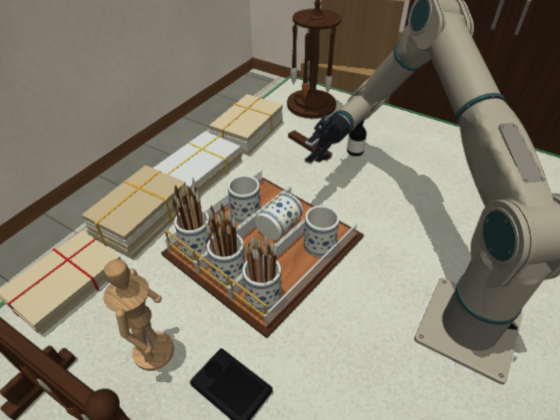

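The scene view shows the open gripper at (325,145), horizontal and in line with the fallen pot at (280,215). The wrist is at (345,125), close to the bottle at (357,140) in this view, so I'll check that clearance.

Run:
```python
from station import cams
from h import *
for n in("top","scene"):
    P=cloud(cams.capture(n)).reshape(-1,3);P=P[~np.isnan(P[:,0])]
    k=P[(P[:,2]>.15)&(P[:,0]>.4)&(P[:,0]<.62)&(P[:,1]<-.1)&(P[:,1]>-.6)]
    for y in np.arange(-.6,-.1,.04):
        m=k[(k[:,1]>=y)&(k[:,1]<y+.04)]
        if len(m):print(n,round(y,2),len(m),m.min(0).round(3),m.max(0).round(3))
```

```text
top -0.56 161 [ 0.481 -0.552  0.178] [ 0.571 -0.52   0.294]
top -0.52 510 [ 0.401 -0.52   0.18 ] [ 0.571 -0.48   0.433]
top -0.48 1210 [ 0.401 -0.48   0.183] [ 0.564 -0.44   0.491]
top -0.44 1054 [ 0.401 -0.44   0.19 ] [ 0.57  -0.4    0.545]
top -0.4 444 [ 0.4  -0.4   0.19] [ 0.562 -0.36   0.526]
top -0.36 444 [ 0.488 -0.36   0.184] [ 0.565 -0.32   0.235]
top -0.32 481 [ 0.491 -0.32   0.169] [ 0.566 -0.28   0.236]
top -0.28 220 [ 0.513 -0.28   0.16 ] [ 0.552 -0.24   0.266]
top -0.24 262 [ 0.517 -0.24   0.155] [ 0.548 -0.2    0.261]
top -0.2 197 [ 0.526 -0.2    0.162] [ 0.549 -0.163  0.24 ]
scene -0.56 1 [ 0.461 -0.521  0.198] [ 0.461 -0.521  0.198]
scene -0.52 27 [ 0.435 -0.51   0.157] [ 0.564 -0.48   0.283]
scene -0.48 1007 [ 0.4   -0.48   0.151] [ 0.562 -0.44   0.419]
scene -0.44 993 [ 0.4   -0.44   0.182] [ 0.545 -0.4    0.542]
scene -0.4 210 [ 0.4   -0.4    0.177] [ 0.551 -0.36   0.513]
scene -0.36 223 [ 0.486 -0.36   0.174] [ 0.556 -0.32   0.234]
scene -0.32 331 [ 0.488 -0.32   0.158] [ 0.564 -0.28   0.234]
scene -0.28 236 [ 0.509 -0.279  0.156] [ 0.548 -0.24   0.262]
scene -0.24 359 [ 0.514 -0.24   0.153] [ 0.548 -0.2    0.258]
scene -0.2 193 [ 0.522 -0.2    0.159] [ 0.548 -0.16   0.236]
```

The wrist's bulk extends to about 0.43 m behind the TCP, right over the bottle, so a horizontal grip is blocked. Instead I'll approach with the tool pitched 22° down. The plan is to hook the inner finger under the mouth's upper wall and tilt the pot on its foot until the wall lies flush with the pads, then pinch.

```bash
python3 -m creep '-0.18 0 0 0 0 0 0.2;-0.36 0 0 0 0 0 0.2;-0.36 0 0 0 0 0 0.2'; python3 g.py .539 -.125 .09 4 22
```

```text
time_s: 2.88
ee_pos: [0.5438, -0.1237, 0.1981]
eef_rot: [[0.998, -0.013, 0.065], [-0.065, -0.37, 0.927], [0.012, -0.929, -0.37]]
wrist_force: [0.6, -0.4, -0.8]
gripper_width: 0.0513
grasp_force: 0.0
turn [-0.005 -0.     0.012] shift [-0.04   0.673  0.257] t 2.875 q [ 44.  57.  -7.  84. -45.  90. -33.] w 0.0513 g 0.0 F [ 0.6 -0.4 -0.8]
```

```bash
python3 -m creep '0 0 0.01 -0.02 0.25 0.1 0.2;0 0 0.01 -0.04 0.5 0.19 0.2;0 0 0.01 -0.04 0.67 0.26 0.2;0 0 0.01 -0.04 0.67 0.26 0.2'; python3 g.py .5443 -.047 .09 4 22;python3 - <<'E'
from station import cams
import cv2,numpy as np
a=cams.capture("scene")["image"][:,:,::-1][90:290,200:400];b=cams.capture("wrist")["image"][:,:,::-1]
cv2.imwrite("pics/m1.png",np.hstack([cv2.resize(a,(400,400)),cv2.resize(b,(400,300)).copy() if 0 else cv2.copyMakeBorder(cv2.resize(b,(400,300)),0,100,0,0,0)]))
E
```

```text
time_s: 3.38
ee_pos: [0.535, -0.1236, 0.0835]
eef_rot: [[0.997, -0.035, 0.063], [-0.071, -0.361, 0.93], [-0.01, -0.932, -0.362]]
wrist_force: [-0.1, -0.2, -0.2]
gripper_width: 0.0514
grasp_force: 0.0
turn [-0.013  0.002 -0.009] shift [ 0.025 -0.227  0.463] t 3.375 q [ 45.  67.  -7.  84. -44.  84. -27.] w 0.0514 g 0.0 F [-0.1 -0.2 -0.2]
```

View pics/m1.png

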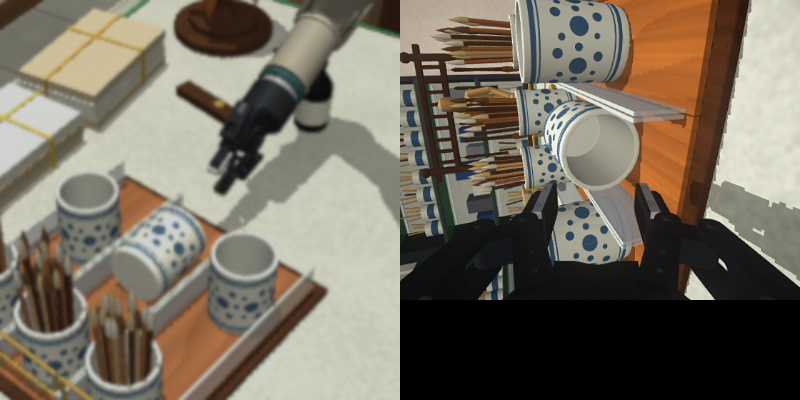

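The wrist view shows the mouth at about (600,145). The upper finger passes outside the wall and the lower finger heads into the mouth; the bottle behind is clear. Inserting now.

```bash
python3 -m creep '0 0 0 0.01 -0.06 0 0.2;-0.01 0 -0.01 0.02 -0.12 0.15 0.2;-0.01 0 -0.01 0.03 -0.2 0.35 0.2;-0.01 0 -0.01 0.03 -0.23 0.46 0.2;-0.01 0 -0.01 0.03 -0.23 0.46 0.2'; python3 g.py .547 -.008 .1227 4 22
```

```text
time_s: 4.1
ee_pos: [0.5462, -0.0461, 0.0928]
eef_rot: [[0.998, -0.02, 0.061], [-0.065, -0.374, 0.925], [0.004, -0.927, -0.374]]
wrist_force: [-0.2, -0.7, 0.1]
gripper_width: 0.051
grasp_force: 0.0
turn [-0.001  0.003  0.005] shift [-0.01  -0.28   0.161] t 4.1 q [ 40.  64.  -9.  92. -48.  77. -25.] w 0.051 g 0.0 F [-0.2 -0.7  0.1]
```

```bash
python3 -m creep '0 0 0 0 -0.1 0.06 0.2;0 0 0 0 -0.2 0.12 0.2;0 0 0.01 -0.01 -0.28 0.16 0.2;0 0 0.01 -0.01 -0.28 0.16 0.2'; python3 g.py .547 -.008 .1227 4 22
python3 - <<'E'
from station import cams
from h import *
P=cloud(cams.capture("scene")).reshape(-1,3);P=P[~np.isnan(P[:,0])]
k=P[(P[:,1]>.0)&(P[:,1]<.06)&(P[:,0]>.5)&(P[:,0]<.59)&(P[:,2]>.03)]
print(k.max(0),k[k[:,2]>.09].mean(0))
E
```

```text
time_s: 4.6
ee_pos: [0.5471, -0.0082, 0.1229]
eef_rot: [[0.998, -0.031, 0.062], [-0.069, -0.373, 0.925], [-0.006, -0.927, -0.374]]
wrist_force: [0.3, -1.1, -0.9]
gripper_width: 0.0514
grasp_force: 0.4
turn [-0.     0.003 -0.005] shift [-0.001  0.     0.002] t 4.6 q [ 38.  60. -10.  96. -50.  75. -26.] w 0.0514 g 0.38433498757513007 F [ 0.3 -1.1 -0.9]
[0.58987148 0.04489632 0.11601953] [0.54205111 0.02233028 0.10125817]
```

```bash
python3 -m creep '0 0 0 0 0 0 0.0;0 0 0 0 0 0 -0.2;0 0 0 0 0 0 -0.3;0 0 0 0 0 0 -0.4;0 0 0 0 0 0 -0.5;0 0 0 0 0 0 -0.5'; python3 g.py .547 -.008 .1227 4 22
```

```text
time_s: 5.4
ee_pos: [0.547, -0.0091, 0.1217]
eef_rot: [[0.997, -0.032, 0.063], [-0.07, -0.373, 0.925], [-0.007, -0.927, -0.374]]
wrist_force: [0.5, 0.9, -2.6]
gripper_width: 0.0211
grasp_force: 0.8
turn [-0.     0.002 -0.006] shift [-0.    -0.009  0.004] t 5.4 q [ 38.  60. -10.  96. -50.  75. -26.] w 0.0211 g 0.8315193257931242 F [ 0.5  0.9 -2.6]
```

Carrying about 2.6 N as expected: the pot is partly lifted. Closing fully now.

```bash
python3 -m creep '0 0 0 0 0 0 -0.6;0 0 0 0 0 0 -0.7;0 0 0 0 0 0 -0.8;0 0 0 0 0 0 -0.9;0 0 0 0 0 0 -1;0 0 0 0 0 0 -1;0 0 0 0 0 0 -1'; python3 g.py .547 -.008 .1227 4 22;python3 - <<'E'
from station import cams
import cv2,numpy as np
a=cams.capture("scene")["image"][:,:,::-1][120:280,200:360];b=cams.capture("wrist")["image"][:,:,::-1]
cv2.imwrite("pics/m2.png",np.hstack([cv2.resize(a,(400,400)),cv2.copyMakeBorder(cv2.resize(b,(400,300)),0,100,0,0,0)]))
E
```

```text
time_s: 6.28
ee_pos: [0.5471, -0.0092, 0.1218]
eef_rot: [[0.997, -0.032, 0.063], [-0.07, -0.373, 0.925], [-0.006, -0.927, -0.374]]
wrist_force: [0.1, -0.7, -0.9]
gripper_width: 0.0029
grasp_force: 58.5
turn [-0.     0.002 -0.006] shift [-0.001 -0.009  0.005] t 6.275 q [ 38.  60. -10.  96. -50.  75. -26.] w 0.0029 g 58.4739015888772 F [ 0.1 -0.7 -0.9]
```

View pics/m2.png

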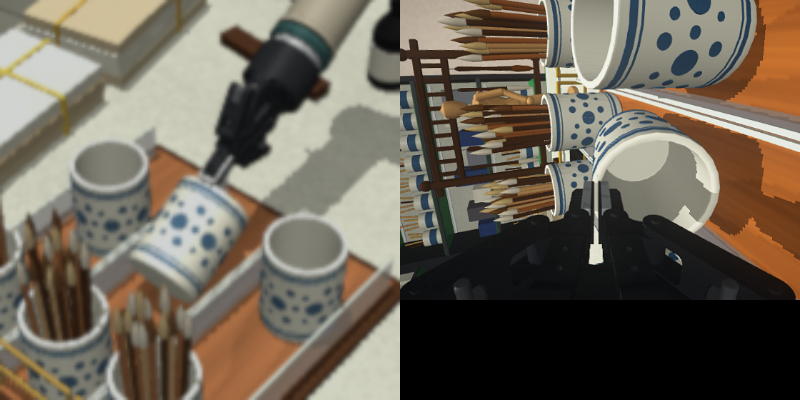

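Both pads carry 58 N and the wrist view shows the fingers straddling the upper wall, but the 2.9 mm width is under the 6 mm wall. I'll lift a little first as a test. Computing the arc about the foot, with a drag back towards the open end.

```bash
cat > arc.py <<'E'
import sys
from g import *
def pose(th,yF,lift):
    c,s=np.cos(np.radians(th)),np.sin(np.radians(th)); u=73*c-84*s;h=73*s+84*c
    y=yF-u/1000; return [.5457+.07*(y+.027),y,.0175+h/1000+lift]
if __name__=="__main__":
    for th in map(float,sys.argv[1:]):
        f=min(1,(th-22)/60);print(th,end=" ");go(pose(th,.028-.062*f,.004*min(1,(th-22)/10)),4,th)
E
python3 arc.py 22 27 32
```

```text
22.0 turn [-0.     0.002 -0.006] shift [-0.001 -0.008  0.004] t 6.375 q [ 38.  60. -10.  96. -50.  75. -26.] w 0.003 g 58.48691979493424 F [-0.2 -0.6 -0.6]
27.0 turn [-0.083  0.002 -0.006] shift [-0.001 -0.048  0.017] t 6.375 q [ 38.  60. -10.  96. -50.  75. -26.] w 0.003 g 58.48691979493424 F [-0.2 -0.6 -0.6]
32.0 turn [-0.167  0.002 -0.006] shift [-0.001 -0.083  0.034] t 6.375 q [ 38.  60. -10.  96. -50.  75. -26.] w 0.003 g 58.48691979493424 F [-0.2 -0.6 -0.6]
```

```bash
python3 -m creep '-0.05 0 0 0 -0.025 0.01 -1;-0.1 0 0 0 -0.05 0.02 -1;-0.13 0 0 0 -0.07 0.03 -1;-0.17 0 0 0 -0.083 0.034 -1;-0.17 0 0 0 -0.083 0.034 -1'; python3 arc.py 32 40 50 60;python3 - <<'E'
from station import cams
import cv2,numpy as np
a=cams.capture("scene")["image"][:,:,::-1][120:280,200:360];b=cams.capture("wrist")["image"][:,:,::-1]
cv2.imwrite("pics/m3.png",np.hstack([cv2.resize(a,(400,400)),cv2.resize(b[100:400,150:450],(400,400))]))
E
```

```text
time_s: 7.0
ee_pos: [0.548, 0.0006, 0.1318]
eef_rot: [[0.998, -0.042, 0.056], [-0.069, -0.532, 0.844], [-0.005, -0.845, -0.534]]
wrist_force: [-0.3, -0.4, -3.3]
gripper_width: 0.0023
grasp_force: 60.0
32.0 turn [ 0.005  0.003 -0.004] shift [-0.002  0.003 -0.   ] t 7.0 q [ 34.  53.  -8. 100. -50.  68. -30.] w 0.0023 g 59.97681295787174 F [-0.3 -0.4 -3.3]
40.0 turn [-0.129  0.003 -0.004] shift [-0.002 -0.03   0.036] t 7.0 q [ 34.  53.  -8. 100. -50.  68. -30.] w 0.0023 g 59.97681295787174 F [-0.3 -0.4 -3.3]
50.0 turn [-0.295  0.004 -0.004] shift [-0.002 -0.054  0.091] t 7.0 q [ 34.  53.  -8. 100. -50.  68. -30.] w 0.0023 g 59.97681295787174 F [-0.3 -0.4 -3.3]
60.0 turn [-0.462  0.004 -0.003] shift [-0.002 -0.058  0.156] t 7.0 q [ 34.  53.  -8. 100. -50.  68. -30.] w 0.0023 g 59.97681295787174 F [-0.3 -0.4 -3.3]
```

View pics/m3.png

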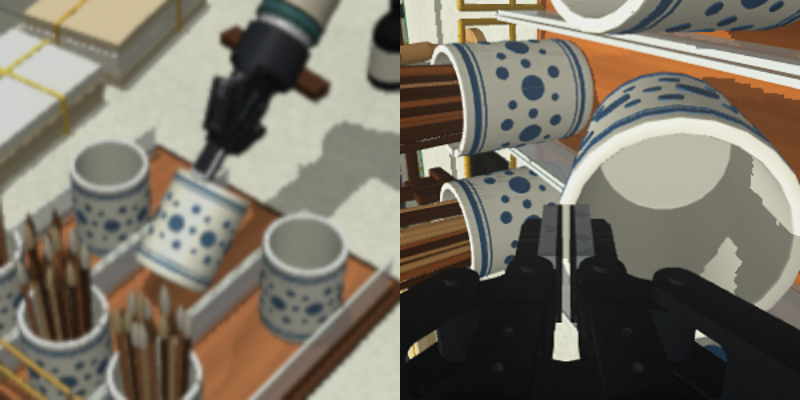

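The pot rises with the gripper: its wall is between the pads near (567,215) in the right crop, with about 3.3 N carried. Continuing the arc.

```bash
python3 -m creep '-0.07 0 0 0 -0.015 0.018 -1;-0.13 0 0 0 -0.03 0.036 -1;-0.21 0 0 0 -0.042 0.063 -1;-0.3 0 0 0 -0.054 0.091 -1;-0.38 0 0 0 -0.056 0.12 -1;-0.46 0 0 0 -0.058 0.156 -1;-0.46 0 0 0 -0.058 0.156 -1'; python3 arc.py 60 70 80 90
```

```text
time_s: 7.98
ee_pos: [0.5488, 0.0274, 0.1268]
eef_rot: [[0.998, -0.06, 0.027], [-0.066, -0.861, 0.505], [-0.007, -0.505, -0.863]]
wrist_force: [-0.7, 1.1, -4.9]
gripper_width: 0.0027
grasp_force: 59.0
60.0 turn [-0.006  0.008 -0.   ] shift [ 0.005  0.014 -0.008] t 7.975 q [ 13.  38.   2. 107. -42.  49. -47.] w 0.0027 g 58.99388518825617 F [-0.7  1.1 -4.9]
70.0 turn [-0.172  0.008  0.   ] shift [ 0.005 -0.002  0.062] t 7.975 q [ 13.  38.   2. 107. -42.  49. -47.] w 0.0027 g 58.99388518825617 F [-0.7  1.1 -4.9]
80.0 turn [-0.339  0.008  0.001] shift [0.006 0.001 0.144] t 7.975 q [ 13.  38.   2. 107. -42.  49. -47.] w 0.0027 g 58.99388518825617 F [-0.7  1.1 -4.9]
90.0 turn [-0.506  0.008  0.002] shift [ 0.007 -0.022  0.262] t 7.975 q [ 13.  38.   2. 107. -42.  49. -47.] w 0.0027 g 58.99388518825617 F [-0.7  1.1 -4.9]
```

```bash
python3 -m creep '-0.08 0 0 0 -0.015 0.01 -1;-0.17 0.008 0 0.005 -0.03 0.03 -1;-0.25 0.008 0 0.005 -0.03 0.06 -1;-0.34 0.008 0 0.006 -0.03 0.1 -1;-0.42 0.008 0 0.007 -0.035 0.15 -1;-0.5 0.008 0 0.007 -0.049 0.216 -1;-0.506 0.008 0 0.007 -0.049 0.216 -1'; python3 arc.py 90;python3 - <<'E'
from station import cams
from h import *
a=cams.capture("scene");b=cams.capture("wrist")["image"][:,:,::-1];t=cams.capture("top")
np.savez("s5.npz",**a);np.savez("t5.npz",**t)
cv2.imwrite("pics/m4.png",np.hstack([cv2.resize(a["image"][:,:,::-1][120:280,180:340],(400,400)),cv2.copyMakeBorder(cv2.resize(b,(400,300)),0,100,0,0,0)]))
P=cloud(a).reshape(-1,3);P=P[~np.isnan(P[:,0])]
k=P[(P[:,0]>.49)&(P[:,0]<.6)&(P[:,1]>-.06)&(P[:,1]<.1)]
for z in np.arange(.02,.16,.01):
    m=k[(k[:,2]>=z)&(k[:,2]<z+.01)]
    if len(m):print(round(z,3),len(m),m[:,:2].min(0).round(3),m[:,:2].max(0).round(3))
E
```

```text
time_s: 8.85
ee_pos: [0.5506, 0.0501, 0.1003]
eef_rot: [[0.998, -0.069, -0.003], [-0.069, -0.998, -0.001], [-0.003, 0.001, -1.0]]
wrist_force: [0.0, 0.9, -1.6]
gripper_width: 0.0023
grasp_force: 60.0
90.0 turn [0.001 0.003 0.001] shift [0.004 0.    0.039] t 8.85 q [-22.  37.  22. 108. -21.  39. -81.] w 0.0023 g 59.987868465077554 F [ 0.   0.9 -1.6]
0.02 61 [ 0.49  -0.057] [0.599 0.1  ]
0.03 20 [0.49  0.044] [0.577 0.069]
0.04 62 [0.49  0.007] [0.585 0.064]
0.05 80 [0.49  0.002] [0.585 0.069]
0.06 118 [ 0.49  -0.022] [0.576 0.072]
0.07 115 [ 0.503 -0.025] [0.576 0.06 ]
0.08 137 [ 0.503 -0.026] [0.576 0.06 ]
0.09 137 [ 0.502 -0.028] [0.578 0.059]
0.1 146 [ 0.503 -0.028] [0.577 0.057]
0.11 159 [ 0.502 -0.029] [0.58  0.057]
0.12 171 [ 0.502 -0.035] [0.579 0.055]
0.13 95 [ 0.503 -0.029] [0.579 0.056]
0.14 27 [0.53  0.034] [0.558 0.063]
0.15 33 [0.537 0.032] [0.556 0.064]
0.16 24 [0.538 0.042] [0.556 0.064]
```

View pics/m4.png

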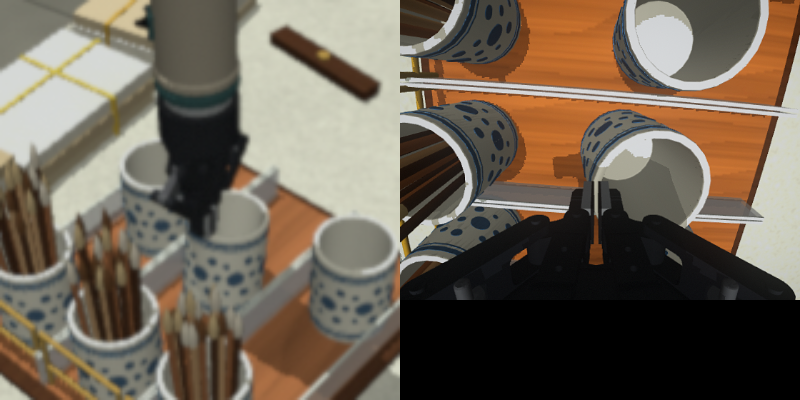

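The pot hangs nearly upright in the fingers, with its rim in the right view centred near (650,185), and it is clear of back_a. I'll fit its axis for the remaining lean.

Run:
```python
from h import *
from scipy.optimize import least_squares
for n in("s5","t5"):
    P=cloud(np.load(n+".npz")).reshape(-1,3);P=P[~np.isnan(P[:,0])]
    k=P[(P[:,0]>.495)&(P[:,0]<.595)&(P[:,1]>-.06)&(P[:,1]<.068)&(P[:,2]>.066)&(P[:,2]<.122)]
    if n=="s5": # outer visible side: camera at (0.12,.66)
        k=k[((k[:,0]-.544)*-.55+(k[:,1]-.012)*.83)>.015]
        f=lambda p:np.hypot(k[:,0]-p[0]-p[2]*(k[:,2]-.09),k[:,1]-p[1]-p[3]*(k[:,2]-.09))-.0435
        r=least_squares(f,[.545,.01,0,0],loss="soft_l1",f_scale=.002);print(len(k),r.x[:2],np.degrees(np.arctan(r.x[2:])),abs(r.fun).mean(),np.degrees(np.sqrt(np.diag(np.linalg.inv(r.jac.T@r.jac)))*.002))
    m=P[(P[:,0]>.49)&(P[:,0]<.6)&(P[:,1]>-.06)&(P[:,1]<.03)&(P[:,2]>.126)&(P[:,2]<.15)]
    A=np.c_[m[:,:2]-[.545,.0],np.ones(len(m))];w=np.linalg.lstsq(A,m[:,2],rcond=None)[0];print(n,"rim plane",len(m),w, m.min(0),m.max(0))
```

```text
498 [0.54727799 0.01340035] [-0.76209262 -7.37877674] 0.0010288651528666303 [0.01036496 0.00871504 0.62905743 0.526247  ]
s5 rim plane 87 [0.00099641 0.0700293  0.13032126] [ 0.50271197 -0.03503126  0.12603358] [0.57114978 0.02924504 0.1363585 ]
t5 rim plane 114 [0.00385094 0.08163102 0.13099836] [ 0.50540552 -0.03501307  0.12607767] [0.5909501  0.02957673 0.13785953]
```

The pot leans about 5° towards the open end because it slipped slightly in the pads, and its near foot edge already touches the floor. I'll turn the last 5° about that edge.

```bash
python3 -m creep '-0.017 0 0 0 -0.01 0.01 -1;-0.034 0 0 0 -0.02 0.02 -1;-0.05 0 0 0 -0.028 0.029 -1;-0.067 0 0 0 -0.038 0.039 -1;-0.075 0 0 0 -0.043 0.044 -1;-0.075 0 0 0 -0.043 0.044 -1'
cat > fit.py <<'E'
from h import *
from station import cams,r
import sys
y0,y1=map(float,sys.argv[1:3])
for n in("scene","top"):
    P=cloud(cams.capture(n)).reshape(-1,3);P=P[~np.isnan(P[:,0])]
    m=P[(P[:,0]>.49)&(P[:,0]<.6)&(P[:,1]>y0)&(P[:,1]<y1)&(P[:,2]>.119)&(P[:,2]<.15)]
    A=np.c_[m[:,:2]-m[:,:2].mean(0),np.ones(len(m))];w=np.linalg.lstsq(A,m[:,2],rcond=None)[0];print(n,"rim plane",len(m),w.round(4), m.min(0).round(4),m.max(0).round(4))
E
python3 fit.py -.06 .03; python3 arc.py 90
```

```text
time_s: 9.75
ee_pos: [0.5524, 0.0542, 0.0952]
eef_rot: [[0.997, -0.071, -0.004], [-0.072, -0.994, -0.081], [0.001, 0.081, -0.997]]
wrist_force: [0.1, 1.1, -1.9]
gripper_width: 0.0024
grasp_force: 59.9
scene rim plane 121 [-0.0585 -0.0156  0.1264] [ 0.5046 -0.0266  0.1191] [0.5738 0.0293 0.1337]
top rim plane 143 [0.0058 0.0426 0.1276] [ 0.5065 -0.0246  0.1192] [0.5924 0.0296 0.1373]
90.0 turn [ 0.077 -0.002 -0.003] shift [-0.008  0.025  0.009] t 9.85 q [-28.  39.  26. 107. -19.  39. -87.] w 0.0026 g 59.856011403517186 F [ 0.1 -0.2 -2.7]
```

```bash
python3 -m creep '-0.01 0 0 0 0 0.007 -1;-0.02 0 0 0 0 0.014 -1;-0.02 0 0 0 0 0.014 -1'; python3 fit.py -.06 .03
```

```text
time_s: 10.22
ee_pos: [0.5524, 0.0538, 0.0931]
eef_rot: [[0.997, -0.072, -0.006], [-0.072, -0.992, -0.102], [0.001, 0.102, -0.995]]
wrist_force: [1.2, 1.0, -1.9]
gripper_width: 0.0024
grasp_force: 59.9
scene rim plane 118 [-0.0782 -0.0606  0.1259] [ 0.5042 -0.0267  0.119 ] [0.5747 0.0295 0.1333]
top rim plane 148 [0.0015 0.0115 0.1272] [ 0.5062 -0.0247  0.119 ] [0.5927 0.0297 0.1349]
```

```bash
python3 -m creep '0 0 0 0 0 0.005 -1;-0.01 0 0 0 0 0.01 -1;-0.01 0 0 0 0 0.01 -1'; python3 -m creep '0 0 0 0 0 0.005 -1;0 0 0 0 0 0.01 -1;0 0 0 0 0 0.01 -1'
```

```text
time_s: 10.7
ee_pos: [0.5525, 0.0533, 0.0916]
eef_rot: [[0.997, -0.072, -0.007], [-0.072, -0.991, -0.113], [0.002, 0.113, -0.994]]
wrist_force: [-0.1, 0.5, -2.1]
gripper_width: 0.0025
grasp_force: 59.9
time_s: 11.08
ee_pos: [0.553, 0.0534, 0.0913]
eef_rot: [[0.997, -0.072, -0.005], [-0.072, -0.991, -0.111], [0.003, 0.111, -0.994]]
wrist_force: [-1.3, 2.3, 6.7]
gripper_width: 0.0023
grasp_force: 61.7
```

Fz swung to +6.7 N, so the base is seated flat. Now opening gently and withdrawing straight up.

```bash
python3 -m creep '0 0 0 0 0 -0.003 -1;0 0 0 0 0 -0.003 -0.9;0 0 0 0 0 -0.003 -0.8;0 0 0 0 0 -0.003 -0.65;0 0 0 0 0 -0.003 -0.5;0 0 0 0 0 -0.003 -0.5;0 0 0 0 0 -0.003 -0.5'; python3 fit.py -.06 .03;python3 g.py .553 .053 .2 4 90
```

```text
time_s: 11.95
ee_pos: [0.5523, 0.053, 0.0906]
eef_rot: [[0.997, -0.072, -0.007], [-0.073, -0.991, -0.112], [0.001, 0.113, -0.994]]
wrist_force: [-0.4, 0.2, -0.4]
gripper_width: 0.021
grasp_force: 0.0
scene rim plane 106 [-0.067  -0.0466  0.1266] [ 0.5046 -0.0282  0.1193] [0.5719 0.0288 0.1333]
top rim plane 138 [ 0.0063 -0.008   0.1269] [ 0.5068 -0.0247  0.1194] [0.5925 0.0297 0.1359]
turn [ 0.108 -0.001 -0.003] shift [ 0.005  0.082 -0.724] t 12.05 q [-30.  40.  27. 107. -18.  39. -88.] w 0.0213 g 0.0 F [-0.7  0.4 -0.4]
```

```bash
python3 -m creep '0 0 0 0 0 -0.1 -0.5;0 0 0 0 0.01 -0.25 -0.5;0.05 0 0 0 0.05 -0.4 -0.5;0.1 0 0 0 0.08 -0.6 -0.8;0.1 0 0 0 0.08 -0.75 -1;0.1 0 0 0 0.08 -0.75 -1'; python3 g.py .534 -.08 .2 8.5 90;python3 - <<'E'
from station import cams
from h import *
c=cams.capture("top");np.savez("t6.npz",**c)
P=cloud(c).reshape(-1,3);P=P[~np.isnan(P[:,0])]
for y0,y1 in((-.06,.08),(.11,.24)):
    m=P[(P[:,0]>.49)&(P[:,0]<.625)&(P[:,1]>y0)&(P[:,1]<y1)&(P[:,2]>.122)&(P[:,2]<.134)]
    print(len(m),cv2.minEnclosingCircle(m[:,:2].astype(np.float32)),m.min(0),m.max(0))
E
```

```text
time_s: 12.8
ee_pos: [0.5538, 0.0538, 0.2064]
eef_rot: [[0.997, -0.073, 0.006], [-0.073, -0.997, -0.007], [0.006, 0.006, -1.0]]
wrist_force: [-0.6, 0.1, -0.7]
gripper_width: 0.0002
grasp_force: 0.0
turn [ 0.006 -0.006  0.072] shift [-0.067  0.899  0.048] t 12.8 q [-27.  30.  28. 102. -17.  52. -86.] w 0.0002 g 0.0 F [-0.6  0.1 -0.7]
149 ((0.5669516324996948, -0.007607102394104004), 0.07025409489870071) [ 0.50856867 -0.04757941  0.12222106] [0.62466538 0.03757646 0.13350225]
121 ((0.552317202091217, 0.19312074780464172), 0.0656561553478241) [0.49042815 0.16476048 0.12200305] [0.61426474 0.21639642 0.13373701]
```

```bash
python3 -m creep '0 0 0.02 -0.01 0.2 0 -1;0 0 0.04 -0.03 0.5 0 -1;0 0 0.05 -0.05 0.8 0 -1;0 0 0.05 -0.055 0.92 0.05 -1;0 0 0.05 -0.055 0.92 0.05 -1'; python3 g.py .536 -.085 .068 7 90;python3 - <<'E'
from station import cams
from h import *
for n in("top","scene"):
    c=cams.capture(n)
    P=cloud(c).reshape(-1,3);P=P[~np.isnan(P[:,0])]
    for y0,y1 in((-.05,.08),(.11,.24)):
        m=P[(P[:,0]>.48)&(P[:,0]<.625)&(P[:,1]>y0)&(P[:,1]<y1)&(P[:,2]>.123)&(P[:,2]<.133)]
        print(n,len(m),m.min(0),m.max(0))
    cv2.imwrite("pics/%s7.png"%n,c["image"][:,:,::-1])
E
```

```text
time_s: 13.48
ee_pos: [0.5327, -0.0844, 0.1964]
eef_rot: [[0.992, -0.128, -0.002], [-0.128, -0.992, -0.008], [-0.001, 0.009, -1.0]]
wrist_force: [0.3, 0.5, -0.9]
gripper_width: 0.0001
grasp_force: 0.0
turn [ 0.008  0.001 -0.005] shift [ 0.023 -0.006  0.856] t 13.475 q [-13.  29.  29. 105. -17.  50. -74.] w 0.0001 g 0.0 F [ 0.3  0.5 -0.9]
top 247 [ 0.50851269 -0.04467709  0.12305204] [0.62450235 0.0584452  0.13292068]
top 235 [0.48025119 0.13336243 0.12305329] [0.61436245 0.22478936 0.13264886]
scene 294 [ 0.50522801 -0.0484476   0.12311903] [0.62490792 0.05949709 0.13294334]
scene 304 [0.48005615 0.13405082 0.12301571] [0.61070367 0.22522153 0.13240348]
```

```bash
python3 -m creep '0 0 0 0.01 0 0.3 -1;0 0 0 0.02 0 0.6 -1;0 0 0 0.02 0 0.85 -1;0 0 0 0.02 0 0.85 -1'; python3 -m creep '0 0 0 0 -0.08 0 -1;0 0 0 0 -0.16 0 -1;0 0 0 0 -0.24 0 -1;0 0 0 0 -0.28 0 -1;0 0 0 0 -0.28 0 -1';python3 -m creep '0 0 0 0 -0.04 0 -1;0 0 0 0 -0.08 0 -1;0 0 0 0 -0.08 0 -1'; python3 fit.py -.03 .065;  python3 g.py .536 -.085 .068 7 90
```

```text
time_s: 14.08
ee_pos: [0.5351, -0.0824, 0.0676]
eef_rot: [[0.992, -0.122, -0.005], [-0.122, -0.992, -0.006], [-0.004, 0.007, -1.0]]
wrist_force: [0.5, -0.7, -0.4]
gripper_width: -0.0003
grasp_force: 0.0
time_s: 14.7
ee_pos: [0.5425, -0.0422, 0.0698]
eef_rot: [[0.992, -0.123, 0.001], [-0.123, -0.992, -0.008], [0.002, 0.008, -1.0]]
wrist_force: [-0.3, -0.1, -0.4]
gripper_width: -0.0004
grasp_force: 0.0
time_s: 15.08
ee_pos: [0.5438, -0.0309, 0.0694]
eef_rot: [[0.992, -0.124, 0.001], [-0.124, -0.992, -0.008], [0.002, 0.008, -1.0]]
wrist_force: [0.4, -0.8, -0.8]
gripper_width: -0.0003
grasp_force: 0.5
scene rim plane 327 [-0.0086 -0.0339  0.1271] [ 0.506  -0.0282  0.119 ] [0.5922 0.0648 0.1487]
top rim plane 54 [0.087  0.1057 0.127 ] [0.539  0.0337 0.1191] [0.5933 0.0639 0.1341]
turn [ 0.007 -0.001 -0.003] shift [-0.006  0.363  0.011] t 15.175 q [-15.  40.  23. 111. -25.  34. -73.] w -0.0 g 0.4524450370990962 F [-0.1 -2.  -0.7]
```

```bash
cat > gap.py <<'E'
from h import *
from station import cams,r
for n in("scene","top"):
    P=cloud(cams.capture(n)).reshape(-1,3);P=P[~np.isnan(P[:,0])]
    a=np.array([.14,.99]);d=P[:,:2]-[.549,.015];t=d@a;l=d@[.99,-.14]
    for nm,k in(("rim",(P[:,2]>.121)&(P[:,2]<.133)),("body",(P[:,2]>.08)&(P[:,2]<.12))):
        k=k&(abs(l)<.05)&(t>-.06)&(t<.16)
        h,e=np.histogram(t[k],np.arange(-.06,.164,.004));print(n,nm,h)
s=r.observe();print(s["time_s"],np.round(s["wrist_force"],1),np.round(s["ee_pos"],4))
E
python3 gap.py
```

```text
scene rim [ 0  2  3  2  8  4  6 24 21 13 15  9 13 11  9  9 10  7 12  7 15  9 11  8
 14 15 21 27  3  0  0  0  0  0  0  0  0  0  0  0  0  0  0  0  0 10 13  8
 10  4  8 17  4  8 16]
scene body [ 0  4  4  5  2  0  1 56 49 33 20 17 26 23 19 22 18 20 22 23 15 18 21 20
 23 30 48 86 12  0  0  0  0  0  0  0  0  0  0  0  0  0  0  0  0  4 30  2
  8 10 12 25 13 16 25]
top rim [ 0  0  0  0  0  0  0  0  0  0  0  0  0  0  0  0  0  0  0  0  1  5  4  5
  6  7 12 19  3  0  0  0  0  0  0  0  0  0  0  0  0  0  0  0  0 13 20 14
 11 10 12  9  6  7 11]
top body [ 0  0  0  0  0  0  0  0  0  0  0  0  0  0  0  0  0  0  0  0  0  3  3  5
  4  4 12  0  0  0  0  0  0  0  0  0  0  0  0  0  0  0  0  0  0 19  8  7
  8  7 13 12  2 11  7]
15.275 [-0.7 -1.4 -0.3] [ 0.5437 -0.0311  0.0693]
```

```bash
python3 -m creep '0 0 0 0 -0.03 0 -1;0 0 0 0 -0.08 0 -1;0 0 0 0 -0.14 0 -1;0 0 0 0 -0.2 0 -1;0 0 0 0 -0.26 0 -1;0 0 0 0 -0.31 0 -1;0 0 0 0 -0.35 0 -1;0 0 0 0 -0.36 0 -1';python3 gap.py
```

```text
time_s: 16.27
ee_pos: [0.5505, 0.0231, 0.069]
eef_rot: [[0.992, -0.124, 0.001], [-0.124, -0.992, -0.008], [0.002, 0.008, -1.0]]
wrist_force: [0.3, -3.0, 0.9]
gripper_width: 0.0001
grasp_force: 1.2
scene rim [ 0  0  0  0  0  0  0  0  0  0  0  0  0  0  1  4  5  3  5  2 14 32 12 13
 12  9 14 10  9 11  6 13 10 11 11  9 11  9  9 15 28 18  0  0  1  8 13  9
  9  9  7 11  6  8 20]
scene body [ 0  0  0  0  0  0  0  0  0  0  0  0  0  0  0  4  1  6  3  0  5 74 41 27
 19 25 24 27 19 19 18 12 22 20 20 12  5  5  5 14 36 39  0  0  0  6 28  3
 11  4 12 25  9 13 29]
top rim [ 0  0  0  0  0  0  0  0  0  0  0  0  0  0  0  0  0  0  0  0  0  0  0  0
  0  0  0  0  0  0  0  0  0  0  0  0  0  0  0  3  5  7  0  0  0 14 17 13
 11 12 12  7  5  5  8]
top body [ 0  0  0  0  0  0  0  0  0  0  0  0  0  0  0  0  0  0  0  0  0  0  0  0
  0  0  0  0  0  0  0  0  0  0  0  0  0  0  0  0  0  0  0  0  1 21  9  6
  6  7 13 10  3 14  9]
16.375 [-0.2 -0.3 -0.2] [0.5504 0.0229 0.0689]
```

```bash
python3 -m creep '0 0 0 0 -0.02 0 -1;0 0 0 0 -0.04 0 -1;0 0 0 0 -0.06 0 -1;0 0 0 0 -0.06 0 -1'; for i in 1; do python3 -m creep '0 0 0 0 -0.01 0 -1;0 0 0 0 -0.02 0 -1'; done; python3 gap.py | grep -A1 scene
```

```text
time_s: 16.88
ee_pos: [0.5516, 0.0321, 0.0689]
eef_rot: [[0.992, -0.124, 0.001], [-0.124, -0.992, -0.007], [0.002, 0.007, -1.0]]
wrist_force: [-0.2, -0.6, -0.4]
gripper_width: 0.0
grasp_force: 0.6
time_s: 17.12
ee_pos: [0.5521, 0.0342, 0.069]
eef_rot: [[0.992, -0.125, 0.001], [-0.125, -0.992, -0.008], [0.002, 0.008, -1.0]]
wrist_force: [-1.0, -2.2, 1.8]
gripper_width: -0.0004
grasp_force: 1.3
scene rim [ 0  0  0  0  0  0  0  0  0  0  0  0  0  0  0  2  1  1  5  2  7  4  5 11
 30 17 17  9 12 12 13 12 11 11 10 13  7  7  6  7  6 10 15 18  4 11 10 11
--
scene body [ 0  0  0  0  0  0  0  0  0  0  0  0  0  0  0  0  0  1  3  4  8  0  0 34
 63 32 26 18 22 20 17 16 23 24 22 18  9  4  0  1  2 13 17 17  0 12 20  2
```

```bash
python3 -m creep '0 0 0 0 -0.01 0 -1;0 0 0 0 -0.01 0 -1'|grep -E 'ee_pos|wrist|grasp'; python3 -m creep '0 0 0 0 -0.01 0 -1;0 0 0 0 -0.01 0 -1'|grep -E 'ee_pos|wrist|grasp'
python3 - <<'E'
from station import cams
import cv2,numpy as np
a=cams.capture("scene")["image"][:,:,::-1][150:310,150:310];b=cams.capture("wrist")["image"][:,:,::-1]
cv2.imwrite("pics/m8.png",np.hstack([cv2.resize(a,(400,400)),cv2.copyMakeBorder(cv2.resize(b,(400,300)),0,100,0,0,0)]))
E
python3 gap.py|grep -A2 scene
```

```text
ee_pos: [0.552, 0.0358, 0.0688]
wrist_force: [0.1, -3.1, 0.0]
grasp_force: 1.3
ee_pos: [0.5521, 0.0373, 0.0687]
wrist_force: [0.1, -2.6, -1.7]
grasp_force: 1.6
scene rim [ 0  0  0  0  0  0  0  0  0  0  0  0  0  0  0  0  1  2  1  3  6  8  6  4
 17 33 17 14 12 13 10 10 12  8 12 12  8  8  6  6  5  7 10 13 16  8 13 10
  8  5  6 11  9  9 14]
scene body [ 0  0  0  0  0  0  0  0  0  0  0  0  0  0  0  0  1  1  1  3  3  7  0  0
 53 51 26 32 22 17 18 18 27 21 25 19 13  3  0  0  0  5 12 23  4  1 26  6
  5 14  5 29 18 11 27]
```

View pics/m8.png

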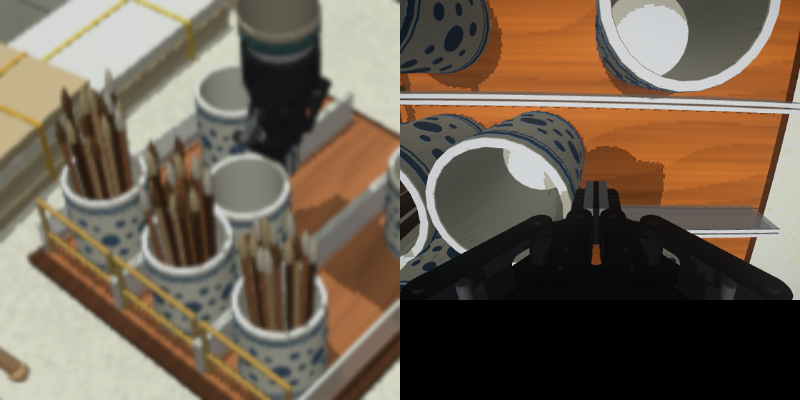

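The views show the two pots all but touching: the rims meet near (427,205) in the wrist view. I'll creep on until the force steps up.

```bash
python3 -m creep '0 0 0 0 -0.008 0 -1;0 0 0 0 -0.008 0 -1'|grep -E 'ee_pos|wrist|grasp'; python3 -m creep '0 0 0 0 -0.008 0 -1;0 0 0 0 -0.008 0 -1'|grep -E 'ee_pos|wrist|grasp'; python3 gap.py|grep -A2 rim
```

```text
ee_pos: [0.5526, 0.0384, 0.0689]
wrist_force: [0.6, -3.9, -1.0]
grasp_force: 2.0
ee_pos: [0.5526, 0.0385, 0.069]
wrist_force: [-0.5, -6.3, -1.5]
grasp_force: 3.1
scene rim [ 0  0  0  0  0  0  0  0  0  0  0  0  0  0  0  0  0  0  3  3  4  5  5  3
 13 29 21 11 17 13 11 10 13  7 14 12  9 10  5  3  5  9  9 10 21  4 12 11
  7  6  8  7 13  6 10]
--
top rim [ 0  0  0  0  0  0  0  0  0  0  0  0  0  0  0  0  0  0  0  0  0  0  0  0
  0  0  0  0  0  0  0  0  0  0  0  0  0  0  0  0  0  0  0  0  0  0  7  5
  7  7  9  9 10  6  9]
```

Force rose to 6.3 N and motion stalled, so the pots are in contact. Backing off, raising and checking.

```bash
python3 -m creep '0 0 0 0 0.05 0 -1;0 0 0 0 0.15 0 -1;0 0 0 0 0.35 0 -1;0 0 0 0 0.5 -0.2 -1;0 0 0 0 0.7 -0.5 -1;0 0 0 0 0.8 -0.8 -1;0 0 0 0 1 -1 -1;0 0 0 0 1 -1 -1'; python3 -m creep '0 0 0 0 0.3 0 -1;0 0 0 0 0.6 0 -1;0 0 0 0 0.9 0 -1;0 0 0 0 0.9 0 -1' | head -2; python3 gap.py
python3 - <<'E'
from station import cams
from h import *
c=cams.capture("top");s=cams.capture("scene")
a=c["image"][120:285,165:345];b=s["image"][150:310,150:310]
cv2.imwrite("pics/m9.png",np.hstack([cv2.resize(a,(400,400)),cv2.resize(b,(400,400))])[:,:,::-1])
for n,d in(("top",c),("scene",s)):
    P=cloud(d).reshape(-1,3);P=P[~np.isnan(P[:,0])]
    for y0,y1 in((.03,.132),(.135,.23)):
        m=P[(P[:,0]>.505)&(P[:,0]<.625)&(P[:,1]>y0)&(P[:,1]<y1)&(P[:,2]>.1235)&(P[:,2]<.132)]
        print(n,len(m),m.min(0).round(4),m.max(0).round(4))
E
```

```text
time_s: 19.52
ee_pos: [0.5351, -0.1115, 0.2231]
eef_rot: [[0.992, -0.129, 0.007], [-0.129, -0.992, -0.009], [0.008, 0.008, -1.0]]
wrist_force: [-0.1, -0.3, -0.8]
gripper_width: -0.0001
grasp_force: 0.0
time_s: 20.02
ee_pos: [0.5154, -0.2456, 0.2206]
scene rim [ 0  0  0  0  0  0  0  0  0  0  0  0  0  0  0  0  0  0  0  0  0  0  0 10
 27 19 13 16  8 12 10  8 14  8  9  9  9  6  4  9  5  7 15 16 11  8 15  5
  9  7  6 12  7  7 19]
scene body [ 0  0  0  0  0  0  0  0  0  0  0  0  0  0  0  0  0  0  0  0  0  0  0  1
 75 38 25 29 21 21 15 17 19 28 22 21  9  2  0  1  0  9 12 20  1  5 27  2
 13 10  9 26  9 15 27]
top rim [ 0  0  0  0  0  0  0  0  0  0  0  0  0  0  0  0  0  0  0  0  0  0  0  6
 21 12 12 10  9  9  8  6  9  6  9  7  9  6 10  8  7 14 10 19 17 13 18 12
 14 11  9 10  6  6  7]
top body [ 0  0  0  0  0  0  0  0  0  0  0  0  0  0  0  0  0  0  0  0  0  0  0  8
  6  4  5  6  4  5  5  6  4  7  5  5  4  6  5  5  4  4  9 20  0 10  8  4
  7  8 14 11  2  9  9]
20.125 [0.1 0.4 0.8] [ 0.5168 -0.2408  0.2202]
top 186 [0.5182 0.0501 0.1236] [0.6043 0.1308 0.132 ]
top 178 [0.5274 0.1355 0.1235] [0.6135 0.2192 0.132 ]
scene 199 [0.5164 0.0462 0.1236] [0.6012 0.1315 0.132 ]
scene 254 [0.5245 0.1361 0.1236] [0.6125 0.2204 0.132 ]
```

View pics/m9.png

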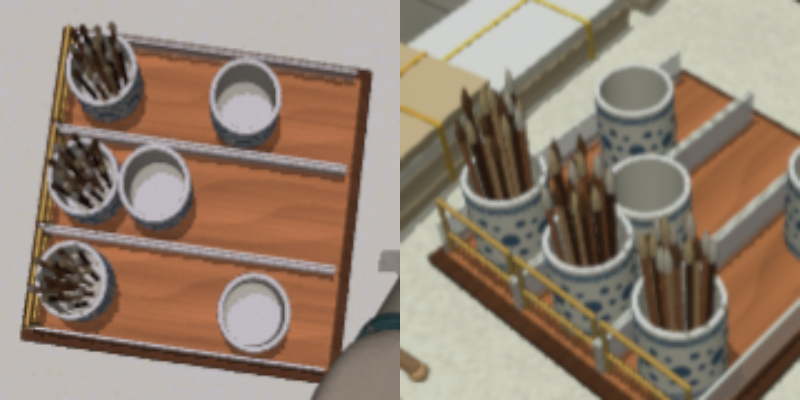

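The pot stands upright with its rim against back_a's at (118,187) in the top crop, and the other pots are unmoved. The measured distance between the two pot centres (about 85 mm) is consistent with contact. Handing in.

```bash
python3 -c "
from station import r
print(r.hand_in())"
```

```text
the job is handed in; nothing more can be done
None
```

The fallen pot is standing upright again, closed up against back_a at the rail, and the job is handed in; the other pots and the things on the counter look untouched in the last views. No verdict came back.

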